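# Slide the tag carrier under the marking press and strike the punch

### The arm

A 6-joint arm with a two-finger parallel gripper is mounted at the origin on the work surface. World frame = base frame: x ahead of the robot, y to its left, z up, the work surface at z = 0. Lengths are in m, angles in rad, forces in N, time in s.
With the tool pointing down it reaches from about 0.4 to 0.825 m from the base axis. Payload 7 kg.
Tool frame: the origin (TCP) lies midway between the tips of the shut fingers; the grasp point (between the pads) lies 19 mm behind it; z points along the fingers, y is the line along which they close (so a half turn about z gives the same grasp; the last joint's range is limited). The gripper opens to 88 mm and grips with 3 to 60 N. Pads are 19 mm wide; open, the fingers measure 130 mm over their backs; the gripper's body (78 mm by 193 mm) begins 47 mm behind the grasp point.
Start: joints at [-1.052, 0.359, 0.012, 0, -1.224, -0.288], TCP at [0.154, -0.657, 0.227] pointing down, gripper open.
Joint ranges: [-3.07, 3.07], [-1.43, 2.12], [-1.02, 1.25], [-3.03, 1.67], [-3.05, -0], [-3.03, 3.03]. Speed limits (rad/s): [2.39, 2.39, 3.01, 3.14, 3.14, 3.14].

### API

Orientations are given as [roll, pitch, yaw] about the fixed x, y, z axes, in that order (R = Rz(yaw) Ry(pitch) Rx(roll)).
In Python, from station import arm, grab_frame, camera_params, spot_in gives the robot as it stands.
- The arm moves only by the shell command python3 -m jog 'ROWS' [FORCE]. ROWS is JSON, a list that holds one entry, the list of rows, each a list of 7 numbers: the shift along the tool's x, y, z in mm, then the turn, a rotation vector about the tool's x, y, z in rad, then the finger opening in mm, from 0 to 87.6. In form: [[[x, y, z, wx, wy, wz, fingers], ...]]. A call has 1 to 20 rows; each row is the pose to reach, as a shift and turn from the pose commanded when the call began, along the tool's axes at that moment; what a row does not reach only later rows make up. A row lasts 1/8 s, in which the tool goes at most 62.5 mm and 10.7 degrees, less where a joint would pass 70% of its speed; a pose out of reach is approached as far as the arm can. A call with a gripper value outside its range is refused whole. The fingers move at their own pace and stop on an object; FORCE is the grip in N (left out, the last holds). Time passes only in rows, so rows that repeat a pose let the fingers close. It gives the time, the measured TCP pose, the force, the opening and the grip force at its end, in the units of the state.
- arm.get_state(): the state, without advancing time (a new reading comes with each control period).
- grab_frame(name): name is "scene" or "side" or "wrist"; returns (picture, depth): 400x640x3 uint8, blue, green, red; 400x640 float32, m along the optical axis (not along the pixel's ray), 0 where there is no reading.
- camera_params(name): a dict with "mtx" (3x3 intrinsics, pixels), "R" (3x3) and "t" (3): a world point X has camera coordinates R X + t. Camera axes: x right, y down, z forward; pixel columns grow to the right and rows downward; lengths in m; the calibration is good to about 2 mm. A picture is of the moment at which its call begins: read the wrist's pose just before it. camera_params takes no time and is no camera call; for the wrist camera it gives the pose at the moment of the call.
- arm.job_done(): hands the job in; it is judged then, once.
Trained networks look in the newest picture that a camera, given by its name, has taken for a name from the list of things; names that differ only in an ending like _2 or _b are one class to them, and where a whole thing is asked for, a point or a joint stands for the part that bears it (a point fixed in the world has none). Each returns a list of dicts, best first, with "confidence" (0 to 1); they miss things now and then, are a little off and sometimes report something else, mostly with a low value. They report only what shows in the picture. A call takes as long as a camera call. They do not tell look-alikes from the thing itself.
- spot_in(query, camera): "uv" ([column, row] in pixels, amid what is visible of it).
The state is a dict: "t": time; "q": joint angles; "qd": joint speeds; "joint_efforts": joint torques, N m; "eef_pos": TCP position; "ee_rot": TCP orientation; "force": force on the tool from outside, world axes, zero at the start; "moment": the same for the moment, N m; "width": finger opening in m; "gripper_force": force on a finger pad.
Only numpy, scipy, OpenCV 4.12 (cv2) and the standard library are available. Lean on these libraries where they do the work, as an engineer would, in place of code of your own. Each camera call takes 0.05 s, during which the arm holds its last target. There are 200 camera calls.

### The job

With the fingertips, push the flat wooden carrier board, copper-tag end first, along the bench and under the low beam of the small marking press until its front edge is fully home against the stop bar on the far side. Then press the round punch knob on top of the beam right down and let it spring back up. Keep the board flat on the bench all the time (never tip, lift or pick it up), do not press the punch before the board is home, and leave the other things on the bench where they are.

Things in the scene. Friction and masses are not known exactly. Their poses are not given: they have to be found in the camera images.
- board: loose wooden board 130 mm long (its x), 64 wide (y), 10 thick, about 0.3 kg, with a copper tag (50 x 32 mm, 2 mm proud: 12 mm high in all) fixed on top. Lies on the bench before the press mouth, roughly in line. Origin: centre of underside; x points to the tag end (front edge x = +65 mm, tail edge x = -65 mm, tag centre x = +20 mm), z up.
- press: grey marking press bolted to the bench. Origin on the bench right under the punch; x is the feed direction, z up. The beam (x = -25 to +25 mm, 134 mm wide, top z = 42 mm) bridges a slot 70 mm wide (y = -35 to +35 mm) with 16 mm headroom above the bench, on which the board slides. A round punch housing, 42 mm across, tops it up to z = 56 mm.
- mouth (a point): centre of the press mouth, on the bench, 97 mm before the press origin. Steel rails 16 mm high flank the slot from x = -70 to +55 mm (press frame); from -67 to -97 mm they flare outwards by 22 degrees to a mouth 96 mm wide.
- stop_face (a point): foot of the near face of the steel stop bar (22 mm high) that closes the slot 45 mm beyond the press origin. With the board home against it the board's origin is at x = -20 mm and its tail edge at x = -85 mm in the press frame, 60 mm clear of the beam; the flared rails are 86 mm apart there.
- punch (a joint): travel of the punch, m: 0 when up, 0.008 when pressed right down. Spring-returned: about 3 N starts it, about 6.5 N holds it right down.
- punch_top (a point): centre of the top of the steel punch knob (36 mm across, flat top 24 mm across), 82 mm above the bench when up; it is pressed straight down.
- bangle: plain copper bangle lying flat, 68 mm across, 12 mm high; a bystander to be left alone (origin at its underside)
- cuff: brass bangle lying flat, 62 mm across, 22 mm high; a bystander to be left alone (origin at its underside)
- hammer: hammer lying along the far side of the feed path; origin under its handle; a bystander to be left alone (origin at its underside)
- beaker: copper beaker, 64 mm across, 70 mm high; a bystander to be left alone (origin at its underside)
- stamp: steel hand stamp standing upright, 14 mm thick, 65 mm high, next to the press; a bystander to be left alone (origin at its underside)
- anvil: small steel bench block, 60 x 60 x 25 mm; a bystander to be left alone (origin at its underside)
- polish: small jar with a black lid, 52 mm across, 75 mm high, beyond the stop; a bystander to be left alone (origin at its underside)
Mind the look-alikes: they are no part of the job. Of the things shaped like the press, the grey one is meant. Leave any green look-alike of the board alone.

How it is judged:
On the way, in this order (a step that is already met when the one before it is completed fails the run):
1. the board lies flat under the beam, its front edge against the stop (x of board in the frame of press between -0.0235 and -0.0165 m and y of board in the frame of press between -0.006 and 0.006 m and angle between the x axis of board and the x axis of press, either way round below 0.06 rad and height (world z) of board below 0.003 m and angle between board's own z axis and vertical below 0.03 rad), for 0.2 s.
2. the punch is pressed right down with the board home (x of board in the frame of press between -0.0235 and -0.0165 m and y of board in the frame of press between -0.006 and 0.006 m and angle between the x axis of board and the x axis of press, either way round below 0.06 rad and value of joint punch above 0.0065 m), for 0.1 s.
At the end, for the whole second after the job is handed in: Board flat and at rest under the beam: front edge within 3.5 mm of the stop, within 6 mm of the slot's centre line and 0.06 rad of its direction; the punch, pressed at least 6.5 mm once the board was home, is up again (within 1.5 mm) (all of step 1 and value of joint punch below 0.0015 m and linear speed of board below 0.01 m/s); the robot touches nothing.
It fails at once if the board is lifted or carried (more than 8 mm off the bench) (height (world z) of board above 0.008 m).
It fails at once if the board is tipped (more than 0.1 rad) (angle between board's own z axis and vertical above 0.1 rad).
It fails at once if the punch is pressed (more than 3 mm) before the board is home (value of joint punch above 0.003 m and x of board in the frame of press below -0.0235 m).
It fails at once if a bystander is shifted by more than 20 mm (distance of any of bangle, cuff, hammer, beaker, stamp, anvil, polish from where it was at the start of the episode above 0.02 m).
It also fails if it takes over 72 s, if anything falls off the work surface, if the arm or the gripper's body presses on something with over 40 N, if the wrist force passes 120 N, or if a joint passes its speed limit or range.

## Working session

There is one attempt and no reset: what is moved stays moved. The work goes in short steps, Python scripts to look and compute and a shell command to move; the robot and the scene stay as the last step left them, time stands still between calls to the robot, and variables do not carry over. Pictures are saved under pics/ and viewed, at most 10 in all, crops included, and the job is handed in when it is done.

```bash
mkdir -p pics; ls; cat > h.py <<'E'
import numpy as np, cv2
from station import arm, grab_frame, camera_params, spot_in
def w(cam,u,v,d):
    p=camera_params(cam); c=np.linalg.inv(p["mtx"])@np.array([u,v,1.0])*d
    return p["R"].T@(c-p["t"])
def cloud(cam,dep):
    p=camera_params(cam); v,u=np.mgrid[:dep.shape[0],:dep.shape[1]]
    r=np.stack([u,v,np.ones_like(u)],-1)@np.linalg.inv(p["mtx"]).T*dep[...,None]
    return (r-p["t"])@p["R"]
def px(cam,X):
    p=camera_params(cam); c=p["mtx"]@(p["R"]@np.array(X)+p["t"]); return c[:2]/c[2]
E
python3 - <<'E'
from h import *
for c in("scene","side"):
    im,d=grab_frame(c); cv2.imwrite(f"pics/{c}0.png",im); C=cloud(c,d)
    print(c)
    for n in("board","press","bangle","cuff","hammer","beaker","stamp","anvil","polish","punch","stop_face"):
        for o in spot_in(n,c)[:3]:
            u,v=map(int,np.round(o["uv"])); print(n,round(o["confidence"],2),u,v,C[v,u].round(3))
print(arm.get_state())
E
```

```text
pics
scene
board 0.96 228 185 [ 0.363 -0.209  0.012]
board 0.58 242 217 [ 0.538 -0.123  0.011]
board 0.18 329 225 [0.599 0.119 0.043]
press 0.9 458 265 [0.725 0.419 0.04 ]
press 0.89 326 223 [0.584 0.111 0.038]
bangle 0.68 277 184 [ 0.328 -0.061  0.006]
bangle 0.36 330 223 [0.59  0.121 0.044]
cuff 0.53 319 197 [ 0.382  0.077 -0.002]
hammer 0.88 238 248 [ 0.692 -0.095  0.022]
beaker 0.87 311 247 [0.731 0.086 0.069]
stamp 0.61 337 197 [0.46  0.133 0.047]
anvil 0.71 369 210 [0.48  0.225 0.022]
polish 0.74 382 237 [0.647 0.251 0.049]
punch 0.61 461 243 [0.694 0.424 0.08 ]
stop_face 0.73 456 266 [0.73  0.413 0.041]
stop_face 0.6 329 224 [0.593 0.119 0.042]
side
board 0.95 254 353 [ 0.357 -0.218  0.012]
board 0.67 340 298 [ 0.533 -0.139  0.009]
press 0.74 317 220 [0.559 0.088 0.038]
press 0.58 326 159 [0.683 0.4   0.033]
press 0.31 409 273 [ 0.678 -0.132  0.026]
bangle 0.76 239 301 [ 0.353 -0.088  0.009]
bangle 0.47 315 219 [0.553 0.086 0.042]
cuff 0.87 253 251 [0.403 0.04  0.02 ]
cuff 0.28 236 298 [ 0.349 -0.068 -0.   ]
hammer 0.94 408 275 [ 0.673 -0.137  0.027]
beaker 0.97 374 207 [0.685
[... 259 characters left out ...]
ce 0.81 317 218 [0.559 0.089 0.042]
{'t': 1.2, 'q': array([-1.05188006e+00,  3.58590491e-01,  1.19227166e-02, -5.82605650e-06,
       -1.22410212e+00, -2.88107109e-01]), 'qd': array([-0.00108822, -0.00042114, -0.00107128,  0.00051322,  0.00073063,
        0.00014475]), 'joint_efforts': array([ 1.18219235e-03, -5.82393801e+01,  2.93302721e+01,  7.00222895e+00,
        1.25402090e-02, -6.67368582e-06]), 'eef_pos': array([ 0.15440523, -0.65709003,  0.22657625]), 'ee_rot': array([-3.14156887e+00,  1.27627992e-05, -2.91078547e+00]), 'force': array([ 0.41705197,  0.40019708, -0.38897838]), 'moment': array([ 0.00265702, -0.00817676, -0.01417861]), 'gripper_force': 0.0, 'width': 0.08780189189311641}
```

```bash
python3 - <<'E'
import cv2
a=cv2.imread("pics/scene0.png")[150:310,180:520]; b=cv2.imread("pics/side0.png")[100:400,180:460]
cv2.imwrite("pics/a1.png",cv2.resize(a,None,fx=2.3,fy=2.3,interpolation=cv2.INTER_CUBIC)); cv2.imwrite("pics/b1.png",cv2.resize(b,None,fx=2,fy=2,interpolation=cv2.INTER_CUBIC))
E
```

```text
(no output)
```

View pics/a1.png

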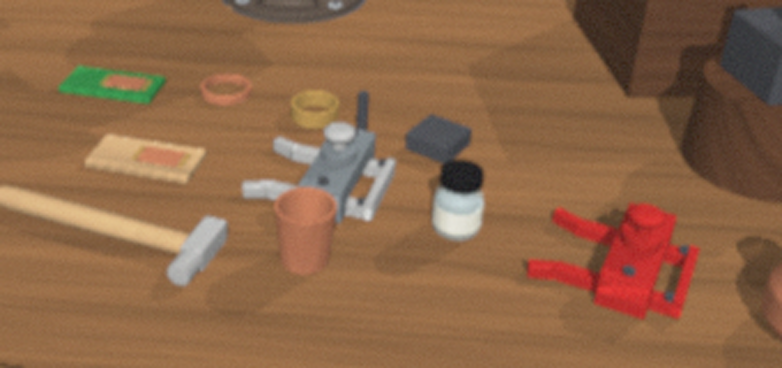

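View pics/b1.png

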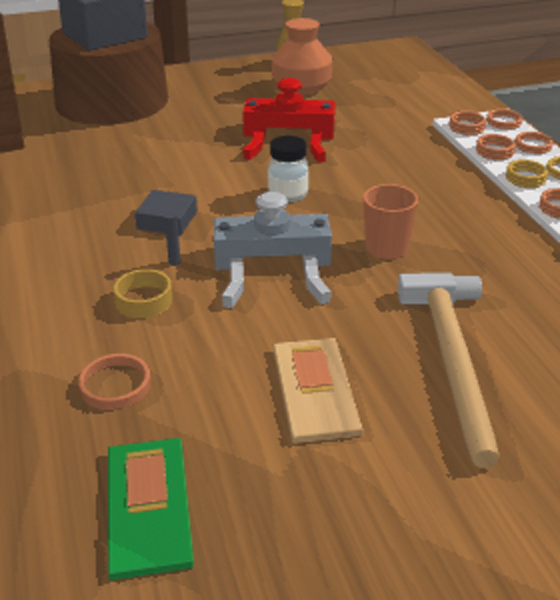

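Candidates for the board are the wooden one at scene (242,217) / side (340,298), and the green look-alike at scene (228,185) / side (254,353). For the press they are the grey one at scene (326,223) / side (317,220), and the red look-alike at scene (458,265). I choose the wooden board and the grey press. The side crop shows the tag end already facing the press.

```bash
cat >> h.py <<'E'
def measure(cam,im,d,bc=(0.535,-0.13),pc=(0.57,0.1)):
    C=cloud(cam,d); x,y,z=C[...,0],C[...,1],C[...,2]; ok=d>0
    hsv=cv2.cvtColor(im,cv2.COLOR_BGR2HSV)
    def rect(m,n):
        m=cv2.morphologyEx(m.astype(np.uint8),cv2.MORPH_OPEN,np.ones((2,2)))
        k,l,s,_=cv2.connectedComponentsWithStats(m)
        if k<2: print(n,"none"); return
        m=l==1+np.argmax(s[1:,4]); P=C[m]
        (cx,cy),(a,b),t=cv2.minAreaRect((P[:,:2]*1000).astype(np.float32))
        if a<b: a,b,t=b,a,t+90
        print(cam,n,"n",m.sum(),"c",round(cx,1),round(cy,1),"size",round(a,1),round(b,1),"long-axis deg",round((t+90)%180-90,2),"z",np.median(P[:,2]).round(4))
    rect(ok&(np.hypot(x-bc[0],y-bc[1])<.1)&(z>.006)&(z<.018),"board")
    g=np.hypot(x-pc[0],y-pc[1])<.14
    grey=hsv[...,1]<90
    rect(ok&g&grey&(z>.037)&(z<.047),"beam")
    rect(ok&g&(np.hypot(x-pc[0],y-pc[1])<.06)&(z>.079)&(z<.086),"knob")
E
python3 - <<'E'
from h import *
for c in("scene","side"):
    im,d=grab_frame(c); measure(c,im,d)
E
```

```text
scene board n 610 c 1001.5 -20.0 size 1042.8 138.2 long-axis deg 11.94 z 0.0089
scene beam n 357 c 556.8 115.8 size 240.2 46.6 long-axis deg -14.39 z 0.0407
scene knob n 32 c 570.6 115.9 size 19.2 18.5 long-axis deg -65.97 z 0.0797
side board n 1622 c 454.1 -389.3 size 706.0 77.8 long-axis deg 72.94 z 0.0104
side beam n 618 c 424.9 -246.2 size 954.9 135.9 long-axis deg 68.53 z 0.042
side knob n 65 c 561.0 104.9 size 25.1 22.3 long-axis deg -15.69 z 0.0811
```

```bash
cat >> h.py <<'E'
from scipy.spatial.transform import Rotation as Ro
def goal(p,yaw=None):
    s=arm.get_state(); R=Ro.from_euler("xyz",s["ee_rot"]); d=R.inv().apply(np.array(p)-s["eef_pos"])*1000
    r=[0,0,0] if yaw is None else (R.inv()*Ro.from_euler("xyz",[np.pi,0,yaw])).as_rotvec()
    print("shift",d.round(1),"rot",np.round(r,3))
E
sed -i 's/np.ones((2,2))/np.ones((3,3))/' h.py
python3 - <<'E'
from h import *
p=camera_params("wrist"); s=arm.get_state(); R=Ro.from_euler("xyz",s["ee_rot"]).as_matrix()
print("cam pos in tool",R.T@(-p["R"].T@p["t"]-s["eef_pos"]),"axis in tool",R.T@p["R"][2], p["mtx"])
for c in("scene","side"):
    im,d=grab_frame(c); measure(c,im,d)
goal([.54,-.03,.33],-1.83)
E
```

```text
cam pos in tool [ 8.34980081e-02  6.74347414e-05 -1.58774935e-01] axis in tool [-3.03227604e-01 -2.04292466e-04  9.52918139e-01] [[342.64110832   0.         319.99055171]
 [  0.         342.64110832 202.80530737]
 [  0.           0.           1.        ]]
scene board n 595 c 537.8 -121.3 size 130.6 65.3 long-axis deg 80.19 z 0.0093
scene beam n 276 c 598.1 103.7 size 69.8 50.6 long-axis deg -13.21 z 0.0411
scene knob n 27 c 568.8 111.2 size 22.9 15.5 long-axis deg 3.91 z 0.0803
side board n 1615 c 533.8 -121.4 size 132.4 64.0 long-axis deg 80.2 z 0.0105
side beam n 609 c 563.0 110.3 size 133.3 54.3 long-axis deg -13.83 z 0.0424
side knob n 69 c 562.1 109.2 size 26.9 24.9 long-axis deg 72.33 z 0.0812
shift [-518.9  522.2 -103.4] rot [ 0.    -0.    -1.081]
```

```bash
python3 -m jog '[[[-490,510,-100,0,0,-1.08,24],[-490,510,-100,0,0,-1.08,24],[-490,510,-100,0,0,-1.08,24],[-490,510,-100,0,0,-1.08,24],[-490,510,-100,0,0,-1.08,24],[-490,510,-100,0,0,-1.08,24],[-490,510,-100,0,0,-1.08,24],[-490,510,-100,0,0,-1.08,24],[-490,510,-100,0,0,-1.08,24],[-490,510,-100,0,0,-1.08,24],[-490,510,-100,0,0,-1.08,24],[-490,510,-100,0,0,-1.08,24],[-490,510,-100,0,0,-1.08,24],[-490,510,-100,0,0,-1.08,24],[-490,510,-100,0,0,-1.08,24],[-490,510,-100,0,0,-1.08,24],[-490,510,-100,0,0,-1.08,24]]]'
python3 - <<'E'
from h import *
im,d=grab_frame("wrist"); cv2.imwrite("pics/w1.png",im); measure("wrist",im,d)
print(arm.get_state()["eef_pos"])
for n in("board","press"):print(n,spot_in(n,"wrist"))
E
```

```text
t: 3.52
eef_pos: [0.5145, -0.049, 0.3267]
ee_rot: [-3.141, 0.0, -1.832]
force: [1.1, 0.0, -0.3]
width: 0.0239
gripper_force: 0.0
wrist board n 4790 c 534.1 -122.0 size 130.1 64.2 long-axis deg 80.27 z 0.0107
wrist beam n 847 c 557.6 111.3 size 69.3 50.2 long-axis deg -14.25 z 0.0423
wrist knob n 266 c 562.0 106.2 size 29.8 21.4 long-axis deg -15.69 z 0.0814
[ 0.51456951 -0.0489007   0.32665092]
board [{'uv': [407.2, 22.3], 'confidence': 0.74}, {'uv': [289.2, 106.4], 'confidence': 0.64}]
press [{'uv': [317.8, 264.8], 'confidence': 0.82}]
```

View pics/w1.png

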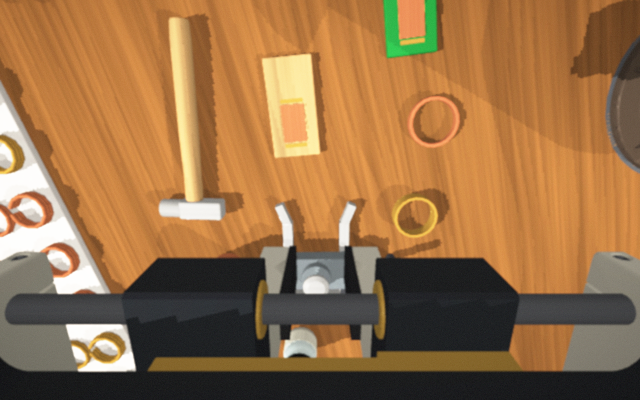

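Wrist picture: the wooden board is at (291,106) with its tag towards the press. The grey press mouth is at (318,210), the green look-alike at (411,25), and the hammer lies left of the board at (190,120). The board sits about 28 mm off the slot's axis, so I'll measure the rails to get the press frame accurately.

```bash
python3 - <<'E'
from h import *
for cam in("wrist","side"):
    im,d=grab_frame(cam); C=cloud(cam,d)[d>0]
    for yaw in(75,76,77):
        a=np.radians(yaw); f=np.array([np.cos(a),np.sin(a)]); n=np.array([-f[1],f[0]])
        q=C[:,:2]-[.5625,.109]; X=q@f*1000; Y=q@n*1000; Z=C[:,2]*1000
        m=(Z>12)&(Z<18.5)&(abs(Y)<60)
        out=[]
        for x0 in range(-105,-25,10):
            k=m&(X>=x0)&(X<x0+10); l=Y[k&(Y>10)]; r=Y[k&(Y<-10)]
            if len(l)>3 and len(r)>3: out.append((x0+5,*np.percentile(l,[5,95]).round(1),*np.percentile(r,[5,95]).round(1)))
        print(cam,yaw); [print("  ",*o) for o in out]
    a=np.radians(76); f=np.array([np.cos(a),np.sin(a)]); n=np.array([-f[1],f[0]]); q=C[:,:2]-[.5625,.109]; X=q@f*1000; Y=q@n*1000; Z=C[:,2]*1000
    k=(Z>78)&(np.hypot(X,Y)<40); print("knob",np.percentile(X[k],[2,98]),np.percentile(Y[k],[2,98]))
    k=(Z>37)&(Z<46)&(abs(Y)<66)&(abs(X)<40); print("beam x",np.percentile(X[k],[2,98]))
    k=(Z>18)&(Z<26)&(abs(Y)<30)&(X>30)&(X<80); print("stop x",k.sum() and np.percentile(X[k],[2,98]))
    k=(Z>15)&(Z<40)&(X<-120)&(X>-320)&(Y<-40)&(Y>-200); print("hammer Ymax",np.percentile(Y[k],[99]) )
E
```

```text
wrist 75
   -100 46.6 53.2 -51.5 -48.9
   -90 43.7 55.5 -58.5 -45.8
   -80 39.8 51.4 -54.6 -41.7
   -70 35.6 47.3 -50.5 -37.6
   -60 34.3 47.6 -49.4 -36.3
   -50 34.5 47.8 -48.4 -36.5
   -40 34.7 48.1 -48.7 -36.7
   -30 34.9 48.3 -48.6 -35.7
wrist 76
   -100 48.4 52.2 -53.6 -46.9
   -90 45.4 57.1 -56.8 -44.2
   -80 41.2 52.8 -53.2 -40.3
   -70 36.7 49.6 -49.2 -36.5
   -60 35.4 48.6 -48.4 -35.3
   -50 35.4 48.6 -47.5 -35.7
   -40 35.4 48.8 -48.0 -36.0
   -30 35.4 48.5 -48.0 -35.1
wrist 77
   -90 47.0 58.6 -55.4 -42.6
   -80 42.6 55.5 -51.7 -38.9
   -70 37.9 51.2 -47.1 -35.2
   -60 36.4 49.7 -47.4 -34.5
   -50 36.2 49.5 -46.9 -34.8
   -40 36.1 49.4 -47.4 -35.2
   -30 35.9 49.4 -46.6 -34.5
knob [-13.9948539    7.28797525] [-15.04565505  15.87506993]
beam x [-23.56035964  25.33119896]
stop x [45.80656087 46.74263929]
hammer Ymax [-152.58471105]
side 75
   -90 44.2 56.7 -57.3 -45.0
   -80 39.9 52.8 -54.4 -41.1
   -70 35.4 48.5 -48.9 -37.5
   -60 36.9 46.4 -48.8 -35.6
   -50 35.3 47.0 -47.5 -36.0
   -40 35.2 48.7 -48.2 -35.1
   -30 35.1 50.1 -48.4 -35.6
side 76
   -90 45.8 58.3 -55.7 -43.3
   -80 41.3 54.3 -53.0 -39.7
   -70 36.6 49.8 -47.7 -36.4
   -60 36.5 47.4 -47.6 -34.5
   -50 36.1 47.8 -46.9 -35.7
   -40 35.8 49.4 -47.5 -34.4
   -30 35.7 50.2 -47.9 -35.1
side 77
   -90 47.4 58.2 -54.1 -41.5
   -80 42.7 55.7 -51.9 -38.4
   -70 37.8 51.0 -46.5 -35.2
   -60 37.6 48.6 -45.4 -33.4
   -50 37.0 48.8 -46.5 -34.9
   -40 36.5 50.1 -45.9 -33.7
   -30 36.2 49.8 -55.8 -34.7
knob [-15.52427045  14.45625728] [-14.37301816  15.21673135]
beam x [-24.25481745  25.83113264]
stop x 0
hammer Ymax [-152.63876391]
```

Press origin is (0.5625, 0.109) at 76.0°. Rails are at ±35 and the beam at ±25, as the given sizes require. The board is at (-231, -28) mm in the press frame, yawed +4.2°. I'll first nudge it sideways with two fingertips flat on its side, which also straightens it.

```bash
cat >> h.py <<'E'
A=np.radians(76.); F=np.array([np.cos(A),np.sin(A)]); N=np.array([-F[1],F[0]]); P0=np.array([.5625,.109])
def pw(X,Y,z): return np.r_[P0+(X*F+Y*N)/1000,z/1000]
def tp():
    s=arm.get_state(); q=(s["eef_pos"][:2]-P0)*1000; print("tcp press XY",(q@F).round(1),(q@N).round(1),"z",(s["eef_pos"][2]*1000).round(1),"yaw-press",np.degrees(s["ee_rot"][2]-A).round(2),"force",s["force"].round(1),"t",s["t"])
E
python3 -c "
from h import *
tp(); goal(pw(-231,-92,40),A-np.pi/2)"
```

```text
tcp press XY -164.5 8.2 z 326.6 yaw-press -180.9 force [-0.1 -0.2  0.9] t 3.775
shift [  65.  -101.3  286.6] rot [-0.     0.    -1.587]
```

```bash
python3 -m jog '[[[65,-101,150,0,0,-1.587,60],[65,-101,150,0,0,-1.587,60],[65,-101,150,0,0,-1.587,60],[65,-101,150,0,0,-1.587,60],[65,-101,150,0,0,-1.587,60],[65,-101,150,0,0,-1.587,60],[65,-101,150,0,0,-1.587,60],[65,-101,150,0,0,-1.587,60],[65,-101,150,0,0,-1.587,60],[65,-101,200,0,0,-1.587,60],[65,-101,240,0,0,-1.587,60],[65,-101,280,0,0,-1.587,60],[65,-101,287,0,0,-1.587,60],[65,-101,287,0,0,-1.587,60]]]'
python3 - <<'E'
from h import *
tp(); goal(pw(-231,-92,5),A-np.pi/2); im,d=grab_frame("wrist"); measure("wrist",im,d); im,d=grab_frame("side"); measure("side",im,d)
E
```

```text
t: 5.52
eef_pos: [0.5961, -0.1374, 0.04]
ee_rot: [3.141, -0.0, -0.243]
force: [0.0, 0.1, 1.6]
width: 0.0597
gripper_force: 0.0
tcp press XY -230.9 -92.2 z 40.0 yaw-press -89.94 force [0.  0.1 1.6] t 5.525
shift [-0.2  0.1 35. ] rot [ 0.    -0.     0.001]
wrist board n 5317 c 525.9 -119.9 size 120.4 28.7 long-axis deg 76.04 z 0.0121
beam none
knob none
side board n 1615 c 533.9 -122.1 size 133.0 64.4 long-axis deg 80.41 z 0.0105
side beam n 610 c 562.8 110.3 size 132.7 54.3 long-axis deg -14.2 z 0.0423
side knob n 63 c 562.4 110.3 size 25.1 24.0 long-axis deg -17.72 z 0.0813
```

```bash
python3 -m jog '[[[0,0,20,0,0,0,60],[0,0,32,0,0,0,60],[0,0,35,0,0,0,60],[-8,0,35,0,0,0,60],[-13,0,35,0,0,0,60],[-17,0,35,0,0,0,60],[-20,0,35,0,0,0,60],[-23,0,35,0,0,0,60],[-26,0,35,0,0,0,60],[-29,0,35,0,0,0,60],[-32,0,35,0,0,0,60],[-35,0,35,0,0,0,60],[-38,0,35,0,0,0,60],[-41,0,35,0,0,0,60],[-44,0,35,0,0,0,60],[-46,0,35,0,0,0,60],[-48,0,35,0,0,0,60],[-49,0,35,0,0,0,60]]]'
python3 - <<'E'
from h import *
tp(); im,d=grab_frame("side"); measure("side",im,d)
E
```

```text
t: 7.88
eef_pos: [0.5483, -0.1255, 0.0047]
ee_rot: [-3.141, -0.001, -0.244]
force: [4.7, -1.9, 4.2]
width: 0.0598
gripper_force: 3.0
tcp press XY -230.9 -43.0 z 4.7 yaw-press -89.96 force [ 4.7 -1.9  4.2] t 7.875
side board n 1328 c 517.8 -114.7 size 132.3 86.0 long-axis deg 76.2 z 0.0105
side beam n 340 c 538.2 115.9 size 82.9 52.1 long-axis deg -15.29 z 0.0424
side knob n 65 c 561.0 109.8 size 25.9 22.8 long-axis deg 72.47 z 0.0812
```

```bash
python3 -m jog '[[[8,0,0,0,0,0,60],[20,0,0,0,0,0,60],[20,0,-60,0,0,0,60],[20,0,-120,0,0,0,24],[20,0,-140,0,0,0,24]]]'
python3 - <<'E'
from h import *
tp(); im,d=grab_frame("side"); measure("side",im,d); goal(pw(-326,0,80),A-np.pi)
E
```

```text
t: 8.55
eef_pos: [0.5691, -0.1306, 0.148]
ee_rot: [-3.141, -0.003, -0.244]
force: [-0.1, -0.3, -0.8]
width: 0.0453
gripper_force: 0.0
tcp press XY -230.9 -64.3 z 148.0 yaw-press -89.97 force [-0.1 -0.3 -0.8] t 8.55
side board n 1618 c 506.8 -112.4 size 132.5 64.0 long-axis deg 76.26 z 0.0104
side beam n 571 c 559.4 110.8 size 126.3 52.5 long-axis deg -14.55 z 0.0424
side knob n 71 c 562.5 110.2 size 29.6 25.5 long-axis deg -16.01 z 0.0811
shift [-65.2  95.2  68.8] rot [-0.005 -0.003  1.572]
```

```bash
python3 -m jog '[[[-65,85,40,0,0,1.57,24],[-65,85,40,0,0,1.57,24],[-65,85,40,0,0,1.57,24],[-65,85,40,0,0,1.57,24],[-65,85,40,0,0,1.57,24],[-65,85,40,0,0,1.57,24],[-65,85,40,0,0,1.57,24],[-65,85,40,0,0,1.57,24],[-65,85,40,0,0,1.57,24],[-65,85,90,0,0,1.57,24],[-65,85,110,0,0,1.57,24],[-65,85,110,0,0,1.57,24]]]'
python3 - <<'E'
from h import *
tp(); im,d=grab_frame("wrist"); measure("wrist",im,d,bc=(.507,-.112)); goal(pw(-313,0,5),A-np.pi)
E
```

```text
t: 10.1
eef_pos: [0.482, -0.1972, 0.0324]
ee_rot: [3.136, -0.001, -1.814]
force: [0.5, 0.3, -1.0]
width: 0.024
gripper_force: 0.0
tcp press XY -316.5 4.0 z 32.4 yaw-press -179.96 force [ 0.5  0.3 -1. ] t 10.1
wrist board n 2322 c 498.3 -133.3 size 53.7 25.8 long-axis deg -14.3 z 0.0119
beam none
knob none
shift [-3.3 -2.9 28.7] rot [ 0.003 -0.001  0.001]
```

```bash
python3 -m jog '[[[0,-4,15,0,0,0,24],[0,-4,28,0,0,0,24],[-5,-4,28,0,0,0,24],[-10,-4,28,0,0,0,24],[-14,-4,28,0,0,0,24],[-18,-4,28,0,0,0,24],[-22,-4,28,0,0,0,24],[-28,-4,28,0,0,0,24],[-34,-4,28,0,0,0,24],[-40,-4,28,0,0,0,24],[-46,-4,28,0,0,0,24],[-52,-4,28,0,0,0,24],[-58,-4,28,0,0,0,24],[-64,-4,28,0,0,0,24],[-70,-4,28,0,0,0,24],[-76,-4,28,0,0,0,24],[-81,-4,28,0,0,0,24],[-85,-4,28,0,0,0,24],[-87,-4,28,0,0,0,24]]]'
python3 - <<'E'
from h import *
tp(); im,d=grab_frame("side"); cv2.imwrite("pics/s2.png",im); measure("side",im,d,bc=pw(-155,0,0)); goal(pw(-160,0,5),A-np.pi)
E
```

```text
t: 12.52
eef_pos: [0.5088, -0.1134, 0.0066]
ee_rot: [3.142, -0.0, -1.814]
force: [-2.1, -5.4, 5.5]
width: 0.024
gripper_force: 3.2
tcp press XY -228.8 -1.7 z 6.6 yaw-press -179.91 force [-2.1 -5.4  5.5] t 12.525
side board n 210 c 518.6 -80.8 size 49.4 24.0 long-axis deg 72.73 z 0.0101
side beam n 158 c 513.7 121.2 size 50.0 32.0 long-axis deg 76.0 z 0.0423
knob none
shift [-68.7   1.5   1.6] rot [ 0.    -0.     0.002]
```

```bash
python3 - <<'E'
from h import *
im,d=grab_frame("scene"); measure("scene",im,d,bc=pw(-155,0,0))
b=cv2.imread("pics/s2.png")[100:360,180:460]; a=im[150:280,200:420]
cv2.imwrite("pics/c2.png",np.hstack([cv2.resize(a,(400,240)),cv2.resize(b,(400,371))[:240]]))
E
```

```text
scene board n 669 c 530.1 -33.9 size 171.2 88.0 long-axis deg 61.62 z 0.0094
scene beam n 273 c 597.9 103.4 size 70.4 50.0 long-axis deg -13.67 z 0.0411
scene knob n 26 c 564.3 112.1 size 18.2 15.3 long-axis deg -86.99 z 0.0803
```

View pics/c2.png

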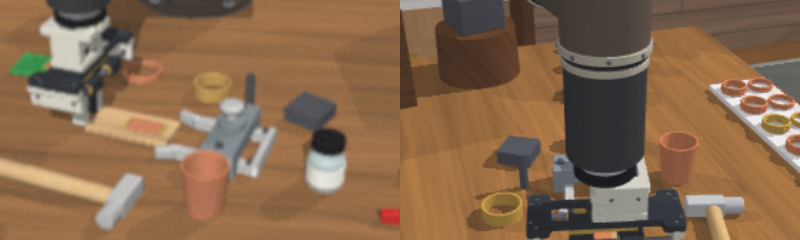

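Left half: the board's front edge (about (178,130)) is centred in the grey mouth, and the fingers are on its tail at (90,110). Continuing the push.

```bash
python3 -m jog '[[[-3,0,1,0,0,0,24],[-8,0,1,0,0,0,24],[-14,0,1,0,0,0,24],[-20,0,1,0,0,0,24],[-26,0,1,0,0,0,24],[-32,0,1,0,0,0,24],[-38,0,1,0,0,0,24],[-44,0,1,0,0,0,24],[-50,0,1,0,0,0,24],[-56,0,1,0,0,0,24],[-62,0,1,0,0,0,24],[-68,0,1,0,0,0,24],[-74,0,1,0,0,0,24],[-80,0,1,0,0,0,24],[-86,0,1,0,0,0,24],[-91,0,1,0,0,0,24],[-95,0,1,0,0,0,24],[-97,0,1,0,0,0,24]]]'
python3 - <<'E'
from h import *
tp(); im,d=grab_frame("scene"); cv2.imwrite("pics/d.png",cv2.resize(im[150:280,200:420],None,fx=3,fy=3))
E
```

```text
t: 14.88
eef_pos: [0.5318, -0.0202, 0.0062]
ee_rot: [3.141, -0.001, -1.813]
force: [-2.4, -10.1, 13.3]
width: 0.0244
gripper_force: 6.7
tcp press XY -132.8 -1.4 z 6.2 yaw-press -179.9 force [ -2.4 -10.1  13.3] t 14.875
```

View pics/d.png

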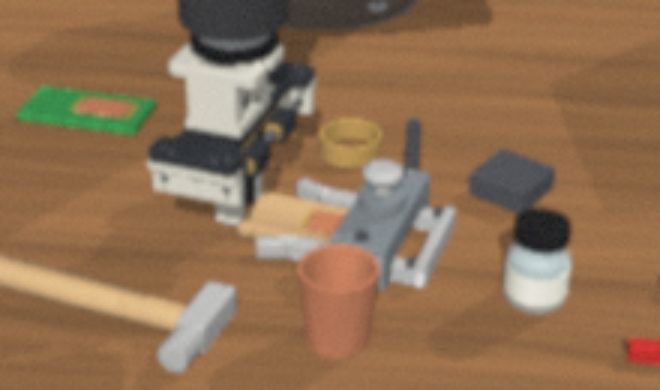

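```bash
python3 -m jog '[[[3,0,0,0,0,0,24],[5,0,0,0,0,0,24],[5,0,0,0,0,0,24],[5,0,0,0,0,0,24]]]'; python3 -c "
from h import *
tp()"
```

```text
t: 15.42
eef_pos: [0.5308, -0.0241, 0.0054]
ee_rot: [3.141, 0.0, -1.814]
force: [0.3, 0.4, -0.2]
width: 0.0238
gripper_force: 0.0
tcp press XY -136.8 -1.5 z 5.4 yaw-press -179.92 force [ 0.3  0.4 -0.2] t 15.425
```

```bash
python3 -m jog '[[[0,1,2.5,0,0,0,24],[-4,1,2.5,0,0,0,24],[-8,1,2.5,0,0,0,24],[-12,1,2.5,0,0,0,24],[-16,1,2.5,0,0,0,24],[-20,1,2.5,0,0,0,24],[-24,1,2.5,0,0,0,24],[-28,1,2.5,0,0,0,24],[-31,1,2.5,0,0,0,24],[-34,1,2.5,0,0,0,24],[-36,1,2.5,0,0,0,24],[-38,1,2.5,0,0,0,24],[-38,1,2.5,0,0,0,24]]]'; python3 -c "
from h import *
tp()"
```

```text
t: 17.05
eef_pos: [0.5392, 0.013, 0.0031]
ee_rot: [-3.141, 0.0, -1.814]
force: [0.2, -0.6, -1.0]
width: 0.0241
gripper_force: 0.2
tcp press XY -98.8 -0.6 z 3.1 yaw-press -179.91 force [ 0.2 -0.6 -1. ] t 17.05
```

```bash
python3 -m jog '[[[-1,0,0,0,0,0,24],[-2,0,0,0,0,0,24],[-3,0,0,0,0,0,24],[-4,0,0,0,0,0,24],[-4,0,0,0,0,0,24]]]'; python3 -m jog '[[[-0.7,0,0,0,0,0,24],[-1.4,0,0,0,0,0,24]]]'; python3 -c "
from h import *
tp()
im,d=grab_frame('wrist'); cv2.imwrite('pics/e.png',im)"
```

```text
t: 17.68
eef_pos: [0.54, 0.0168, 0.0031]
ee_rot: [-3.142, 0.0, -1.814]
force: [-1.0, -3.2, 1.1]
width: 0.0242
gripper_force: 1.1
t: 17.92
eef_pos: [0.5403, 0.018, 0.0031]
ee_rot: [3.142, -0.0, -1.814]
force: [-0.1, -4.2, 1.1]
width: 0.0239
gripper_force: 2.2
tcp press XY -93.7 -0.5 z 3.1 yaw-press -179.92 force [-0.1 -4.2  1.1] t 17.925
```

View pics/e.png

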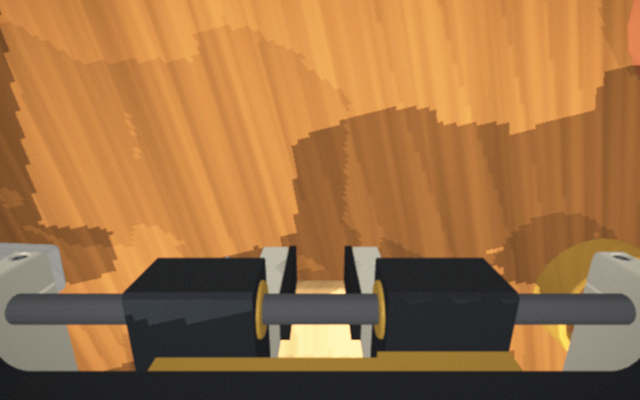

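The wrist view shows the tail between the fingers at (320,290). The force is still only sliding friction, so I'll push gently until it rises.

```bash
for i in 1 2; do python3 -m jog '[[[-0.5,0,0,0,0,0,24],[-1,0,0,0,0,0,24]]]' | egrep 'eef_pos|force'; done; python3 -c "
from h import *
tp()"
```

```text
eef_pos: [0.5401, 0.0183, 0.0031]
force: [-0.5, -9.4, 3.6]
gripper_force: 4.4
eef_pos: [0.5398, 0.0185, 0.0031]
force: [-0.4, -12.4, 4.3]
gripper_force: 6.3
tcp press XY -93.3 0.1 z 3.1 yaw-press -179.94 force [ -0.4 -12.4   4.3] t 18.475
```

```bash
python3 -m jog '[[[-0.7,0,0,0,0,0,24],[-1.4,0,0,0,0,0,24],[-1.4,0,0,0,0,0,24]]]' | egrep 'eef_pos|force'; python3 -m jog '[[[3,0,0,0,0,0,24],[12,0,0,0,0,0,24],[22,0,0,0,0,0,24],[30,0,-15,0,0,0,24],[40,0,-70,0,0,0,24],[60,0,-130,0,0,0,0],[120,0,-160,0,0,0,0],[150,0,-160,0,0,0,0],[150,0,-160,0,0,0,0]]]' | egrep 'eef_pos|force'
python3 - <<'E'
from h import *
tp()
A_=[]
for cam in("side","wrist","scene"):
    im,d=grab_frame(cam); C=cloud(cam,d); q=(C[...,:2]-P0)*1000; X=q@F; Y=q@N; Z=C[...,2]*1000
    if cam=="wrist": cv2.imwrite("pics/f.png",im)
    m=(d>0)&(Z>6.5)&(Z<13)&(abs(Y)<33.5)&(X>-130)&(X<-25)
    bins=[(y,X[m&(abs(Y-y)<5)].min().round(1)) for y in(-25,-15,-5,5,15,25) if (m&(abs(Y-y)<5)).any()]
    print(cam,m.sum(),"tail X by Y",bins,"Y range at -80..-40",np.percentile(Y[m&(X<-60)],[1,99]).round(1) if m.any() else 0)
E
```

```text
eef_pos: [0.5396, 0.0187, 0.003]
force: [-1.9, -17.8, 5.3]
gripper_force: 8.6
eef_pos: [0.5045, -0.1262, 0.1649]
force: [-0.4, 0.4, -0.3]
gripper_force: 0.0
tcp press XY -242.2 -0.6 z 164.9 yaw-press -180.08 force [-0.4  0.4 -0.3] t 19.975
side 458 tail X by Y [(-25, np.float64(-83.4)), (-15, np.float64(-82.9)), (-5, np.float64(-83.2)), (5, np.float64(-85.3)), (15, np.float64(-85.0)), (25, np.float64(-83.7))] Y range at -80..-40 [-29.2  32.6]
wrist 358 tail X by Y [(-15, np.float64(-65.5)), (-5, np.float64(-83.2)), (5, np.float64(-66.8))] Y range at -80..-40 [-11.    9.9]
scene 206 tail X by Y [(-25, np.float64(-81.7)), (-15, np.float64(-82.3)), (-5, np.float64(-79.6)), (5, np.float64(-81.0)), (15, np.float64(-80.5)), (25, np.float64(-81.3))] Y range at -80..-40 [-31.3  32.7]
```

View pics/f.png

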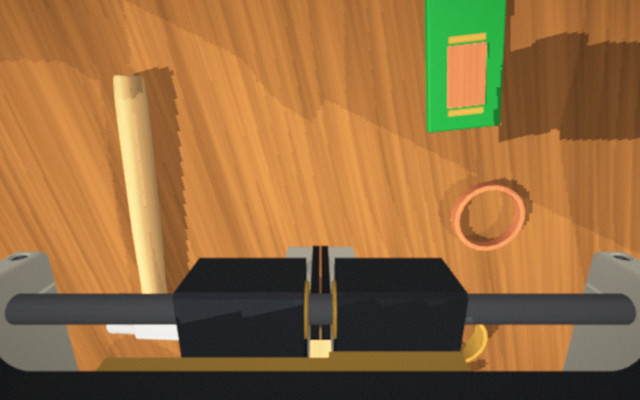

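The wrist view shows the board's tail at about (320,348), beyond the closed fingers, and the bystanders are undisturbed. The tail measures X ≈ -84, straight and centred, so the board is home. Next is the punch.

```bash
python3 -m jog '[[[-60,0,0,0,0,0,0],[-120,0,0,0,0,0,0],[-180,0,0,0,0,0,0],[-230,0,0,0,0,0,0],[-242,0.6,0,0,0,0,0],[-242,0.6,40,0,0,0,0],[-242,0.6,62,0,0,0,0],[-242,0.6,66,0,0,0,0],[-242,0.6,66,0,0,0,0]]]' | egrep 'eef_pos|force'; python3 -c "
from h import *
tp()
goal(pw(0,0,82),A-np.pi)
im,d=grab_frame('scene'); cv2.imwrite('pics/g.png',cv2.resize(im[130:260,220:440],None,fx=3,fy=3))"
```

```text
eef_pos: [0.5629, 0.1109, 0.0975]
force: [-0.1, -0.1, -0.5]
gripper_force: 0.0
tcp press XY 1.9 0.1 z 97.5 yaw-press -179.9 force [-0.1 -0.1 -0.5] t 21.25
shift [ 1.9 -0.1 15.5] rot [-0.    -0.     0.002]
```

View pics/g.png

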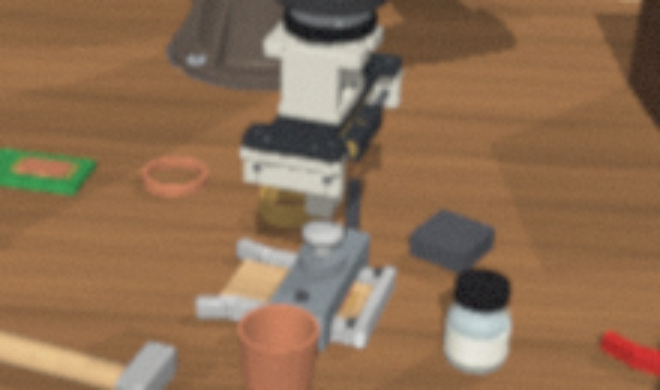

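The board's front shows beyond the beam at (358,295), against the stop bar at (375,310). The closed fingertips are over the knob at (322,205–235). Pressing down.

```bash
python3 -m jog '[[[1.5,0,8,0,0,0,0],[1.5,0,13,0,0,0,0],[1.5,0,15,0,0,0,0],[1.5,0,17,0,0,0,0],[1.5,0,19,0,0,0,0],[1.5,0,21,0,0,0,0],[1.5,0,22.5,0,0,0,0],[1.5,0,23.5,0,0,0,0],[1.5,0,23.5,0,0,0,0]]]' | egrep 'eef_pos|force'
```

```text
eef_pos: [0.5622, 0.1092, 0.0739]
force: [-4.3, -1.7, 7.7]
gripper_force: 3.9
```

```bash
python3 -m jog '[[[0,0,0.7,0,0,0,0],[0,0,1.2,0,0,0,0],[0,0,1.2,0,0,0,0],[0,0,1.2,0,0,0,0]]]' | egrep 'eef_pos|force'
```

```text
eef_pos: [0.5623, 0.1092, 0.0737]
force: [-6.7, -1.2, 15.6]
gripper_force: 8.2
```

Hard stop reached: z has stopped at 73.7 mm while the force doubled. I'll release, lift clear and check.

```bash
python3 -m jog '[[[0,0,-3,0,0,0,0],[0,0,-8,0,0,0,0],[0,0,-20,0,0,0,0],[0,0,-70,0,0,0,0],[0,0,-120,0,0,0,0],[100,0,-150,0,0,0,0],[200,0,-180,0,0,0,0],[200,0,-180,0,0,0,0],[200,0,-180,0,0,0,0],[200,0,-180,0,0,0,0],[200,0,-180,0,0,0,0],[200,0,-180,0,0,0,0]]]' | egrep 'eef_pos|force'
python3 - <<'E'
from h import *
tp()
im,d=grab_frame("side"); measure("side",im,d)
C=cloud("side",d); q=(C[...,:2]-P0)*1000; X=q@F; Y=q@N; Z=C[...,2]*1000
m=(d>0)&(Z>6.5)&(Z<13)&(abs(Y)<33.5)&(X>-130)&(X<-25)
print([X[m&(abs(Y-y)<5)].min().round(1) for y in(-25,-15,-5,5,15,25) if (m&(abs(Y-y)<5)).any()])
cv2.imwrite("pics/i.png",cv2.resize(im[130:330,220:460],None,fx=3,fy=3))
E
```

```text
eef_pos: [0.5144, -0.0838, 0.2518]
force: [0.1, 0.6, 0.5]
gripper_force: 0.0
tcp press XY -198.7 0.0 z 251.8 yaw-press -179.85 force [0.1 0.6 0.5] t 24.425
board none
side beam n 602 c 563.1 110.8 size 133.6 55.7 long-axis deg -13.32 z 0.0423
side knob n 72 c 560.7 108.3 size 27.6 27.3 long-axis deg 73.25 z 0.0813
[np.float64(-84.2), np.float64(-84.3), np.float64(-85.0), np.float64(-84.1), np.float64(-83.9), np.float64(-84.2)]
```

View pics/i.png

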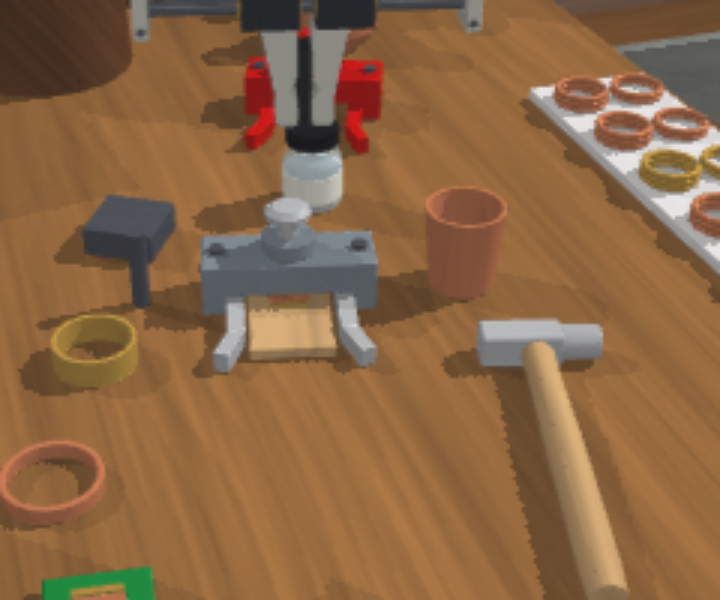

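The picture shows the board home and straight in the slot (290,330), the knob up again (288,210; 81 mm), the bystanders in place and the arm clear. Handing in.

```bash
python3 -c "
from station import arm
print(arm.job_done())"
```

```text
the job is handed in; nothing more can be done
None
```

The job is handed in (the hand-in gave no verdict): the board is home against the stop, the punch was pressed to its hard stop and is back up, and the arm is clear with the bystanders where they were.

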